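# Pull the wide cutters from the spring clip strip

### The arm

A 6-joint arm with a two-finger parallel gripper is mounted at the origin on a cart in front of the work surface, level with it; the furniture and walls round the work are solid. World frame = base frame: x ahead of the robot, y to its left, z up, the work surface at z = 0. Lengths are in m, angles in rad, forces in N, time in s.
With the tool pointing down it reaches from about 0.425 to 0.95 m from the base axis. Payload 3.5 kg.
Tool frame: the origin (TCP) lies at the very end of the fingers, on their centre line; the grasp point (between the pads) lies 19 mm behind it; z points along the fingers, y is the direction in which the jaws open and shut (so a half turn about z gives the same grasp; the last joint's range is limited). The gripper opens to 85 mm and grips with 20 to 120 N. Pads are 22 mm wide; open, the fingers measure 114 mm over their backs; the gripper's body (76 mm by 85 mm) begins 54 mm behind the grasp point. The pads swing forward as they close: fully open they stand 13 mm farther back than shut.
Start: joints at [-1.311, 0.286, 1.577, -0, 1.279, -0.15], TCP at [0.269, -0.619, 0.231] pointing down, gripper open.
Joint ranges: [-2.77, 2.77], [-0.9, 2.22], [0.21, 2.48], [-1.53, 4.67], [0.24, 2.81], [-2.84, 2.84]. Speed limits (rad/s): [2.79, 2.79, 3.14, 3.14, 3.14, 3.14].

### API

Orientations are given as a unit quaternion [x, y, z, w].
In Python, from plant import get_state, vision, ctrl, cut_out gives the robot as it stands.
- The arm moves only by the tool jog_arm, never from a script. Its argument "commands" is text: rows parted by semicolons, each of 6 numbers parted by spaces: the shift along the world's x, y, z in m, then the turn, a rotation vector about the world's x, y, z in rad. A call has 1 to 20 rows; each row is the pose to reach, as a shift and turn from the pose commanded when the call began; what a row does not reach only later rows make up. A row lasts 1/8 s, in which the tool goes at most 62.5 mm and 10.7 degrees, less where a joint would pass 70% of its speed; a pose out of reach is approached as far as the arm can. A call with a gripper value outside its range is refused whole. "gripper" is the opening in per cent of the stroke, from 0 (shut) to 100 (fully open), set as the call begins (left out, the last holds). The fingers move at their own pace and stop on an object; "grip_force" is the grip in N (left out, the last holds). Time passes only in rows, so rows that repeat a pose let the fingers close. It gives the time, the measured TCP pose, the force and the opening at its end, in the units of the state.
- get_state(): the state, without advancing time (a new reading comes with each control period).
- vision.read_camera(name): name is "side" or "top"; returns a dict with "frame" (384x512x3 uint8, red, green, blue), "z_map" (384x512 float32, m along the optical axis (not along the pixel's ray), 0 where there is no reading), "fx", "fy", "cx", "cy" (pixels), "R" (3x3) and "t" (3): a world point X has camera coordinates R X + t. Camera axes: x right, y down, z forward; pixel columns grow to the right and rows downward; lengths in m; the calibration is good to about 2 mm. A picture is of the moment at which its call begins.
- ctrl.sign_off(): hands the job in, once; it reports no verdict.
Trained networks look in the newest picture that a camera, given by its name, has taken for a name from the list of things; names that differ only in an ending like _2 or _b are one class to them, and where a whole thing is asked for, a point or a joint stands for the part that bears it (a point fixed in the world has none). Each returns a list of dicts, best first, with "conf" (0 to 1); they miss things now and then, are a little off and sometimes report something else, mostly with a low value. They report only what shows in the picture. A call takes as long as a camera call. They do not tell look-alikes from the thing itself.
- cut_out(camera, query): "pixels" (384x512 bool, what is visible of it) and "box" ([centre column, centre row, width, height] in pixels, round what is visible of it).
The state is a dict: "time": time; "qpos": joint angles; "dq": joint speeds; "joint_efforts": joint torques, N m; "eef_pos": TCP position; "tcp_rot": TCP orientation; "contact_force": force on the tool from outside, world axes, zero at the start; "wrist_torque": the same for the moment, N m; "opening": opening from 0.0 (shut) to 1.0 (fully open).
Only numpy, scipy, OpenCV 4.12 (cv2) and the standard library are available. Lean on these libraries where they do the work, as an engineer would, in place of code of your own. Each camera call takes 0.05 s, during which the arm holds its last target.

### The job

The three wide-headed drill cutters are going off for sharpening. One at a time, pull each straight out of its spring clip along the way it leans, and stand it on its shank in a well of its own in the wooden carrying block, lowered in and not dropped. Leave the two narrow countersinks clipped in the strip, and do not disturb the jar, bottle, tape measure or pliers.

Things in the scene. Friction and masses are not known exactly. Their poses are not given: they have to be found in the camera images.
- rack: clip strip on a fixed stand (steel base 262 x 120 x 8 mm, aluminium rail 242 mm long). Origin on the bench under the rail; x to its back, y along the row, z up. Five places 46 mm apart (y=-92, -46, 0, 46, 92 mm), a cutter in each, in any order. They lean 32 degrees (0.56 rad) from vertical, heads to -x: their axis here is (-0.531, 0, 0.847). Shank ends at x=20, z=45 mm.
- clips (a point): a point 44 mm up the axis of the middle place, where the clip noses sit (axes as the rack's). Each shank stands 30 mm deep in a 15.6 mm square guide; above it two sprung leaves, on the +y and -y sides, hold its waist; they end 54 mm up the axis. A straight pull of about 8 to 14 N snaps it out in the first 7 mm; it is clear after 50 mm. Fingers have room before and behind the row, not between heads.
- forstner_a: steel cutter with a WIDE flat cylindrical head (like a Forstner bit), 0.10 to 0.17 kg, clipped in the strip at the start. Origin: centre of the shank's lower end; z runs up the shank. Shank 14 mm diameter, z=0 to 62 mm, with a 9 mm waist at z=44 mm; head 36 mm diameter, z=62 to 84 mm (straight side to grip from 65 to 84 mm), then a small 5 mm centre point.
- forstner_b: steel cutter with a WIDE flat cylindrical head (like a Forstner bit), 0.10 to 0.17 kg, clipped in the strip at the start. Origin: centre of the shank's lower end; z runs up the shank. Shank 14 mm diameter, z=0 to 62 mm, with a 9 mm waist at z=44 mm; head 36 mm diameter, z=62 to 84 mm (straight side to grip from 65 to 84 mm), then a small 5 mm centre point.
- forstner_c: steel cutter with a WIDE flat cylindrical head (like a Forstner bit), 0.10 to 0.17 kg, clipped in the strip at the start. Origin: centre of the shank's lower end; z runs up the shank. Shank 14 mm diameter, z=0 to 62 mm, with a 9 mm waist at z=44 mm; head 36 mm diameter, z=62 to 84 mm (straight side to grip from 65 to 84 mm), then a small 5 mm centre point.
- countersink_a: a steel countersink with a NARROW head that must stay in its clip: 22 mm across from z=63 to 77 mm, then a cone to a blunt point at 89 mm. Same 14 mm shank, origin and axes as the wide-headed cutters.
- countersink_b: a steel countersink with a NARROW head that must stay in its clip: 22 mm across from z=63 to 77 mm, then a cone to a blunt point at 89 mm. Same 14 mm shank, origin and axes as the wide-headed cutters.
- block: the wooden carrying block, fixed to the bench, 60 mm (x) by 172 mm (y) by 55 mm high; origin at the centre of its underside, z up. Three vertical square wells 26 x 26 mm, 45 mm deep, in a row along y, 54 mm apart. A wide-headed cutter stands in a well on its shank end with its head clear above the block.
- well0 (a point): centre of the floor of well 0 of the block (10 mm above the bench, 45 mm below the well's mouth); axes as the block's. Any cutter may go into any well
- well1 (a point): centre of the floor of well 1 of the block (10 mm above the bench, 45 mm below the well's mouth); axes as the block's. Any cutter may go into any well
- well2 (a point): centre of the floor of well 2 of the block (10 mm above the bench, 45 mm below the well's mouth); axes as the block's. Any cutter may go into any well
- jar: a spice jar, 40 mm diameter, 105 mm high, standing beside the -y end of the strip; origin at the centre of its underside, z up. Leave alone.
- bottle: a small white bottle with a blue cap, 48 mm diameter, 84 mm high, standing beside the +y end of the strip; origin at the centre of its underside, z up. Leave alone.
- tape_measure: a yellow tape measure, 40 x 80 x 66 mm high, standing on the bench behind the block; origin at the centre of its underside. Leave alone.
- pliers: pliers lying flat on the bench in front of the strip, 48 x 181 x 15 mm, long axis y; origin at the centre of the underside. Leave alone.
There are look-alikes about, which are no part of the job. Leave any green or turquoise look-alike of the forstner_b alone.

How it is judged:
By the outcome, as a careful person would: the job done as asked, in the order asked, and still so for the second after the job is handed in, with the robot touching nothing.
It also fails if it takes over 69 s, if anything falls off the work surface, if the arm or the gripper's body presses on something with over 40 N, if the wrist force passes 120 N, or if a joint passes its speed limit or range.

## Working session

There is one attempt and no reset: what is moved stays moved. The work goes in short steps, Python scripts to look and compute and a tool call to move; the robot and the scene stay as the last step left them, time stands still between calls to the robot, and variables do not carry over. Pictures are saved under pics/ and viewed, and the job is handed in when it is done.

Besides the shell and the picture viewer there is one more tool, called in YAML: its name, and indented under it one key for each argument. jog_arm: Moves the arm, as the interface text tells. Its arguments: {"type":"object","properties":{"commands":{"type":"string"},"gripper":{"type":"number"},"grip_force":{"type":"number"}},"required":["commands"]}

```bash
ls; mkdir -p pics; python3 - <<'E'
from plant import get_state, vision, ctrl, cut_out
import cv2,pickle
s=get_state();print({k:s[k] for k in('time','eef_pos','tcp_rot','opening')})
d={}
for n in('side','top'):
    c=vision.read_camera(n);d[n]=c
    cv2.imwrite(f'pics/{n}0.png',cv2.resize(c['frame'][:,:,::-1],(768,576)))
    print(n,c['fx'],c['cx'],c['cy'],c['R'],c['t'])
pickle.dump(d,open('d.pkl','wb'))
E
```

```text
pics
{'time': 0.0, 'eef_pos': array([ 0.2687963 , -0.61843663,  0.22990553]), 'tcp_rot': array([ 9.79080227e-01,  2.03471030e-01, -6.84268422e-05, -1.20175656e-03]), 'opening': 1.0018063034257332}
side 459.5600841857599 252.3054874762861 192.84214930803148 [[-0.98257227 -0.18462919 -0.02153615]
 [-0.08983943  0.5731247  -0.81452867]
 [ 0.16272866 -0.79839849 -0.57972341]] [0.53639519 0.13047348 1.22686057]
top 421.99198403460775 258.85214560694993 192.67176743663796 [[ 2.98350201e-02 -9.99554484e-01  8.39950719e-04]
 [-9.95021551e-01 -2.97796402e-02 -9.51067098e-02]
 [ 9.50893517e-02  2.00174153e-03 -9.95466729e-01]] [-0.03336021  0.55331153  1.29404048]
```

View pics/side0.png

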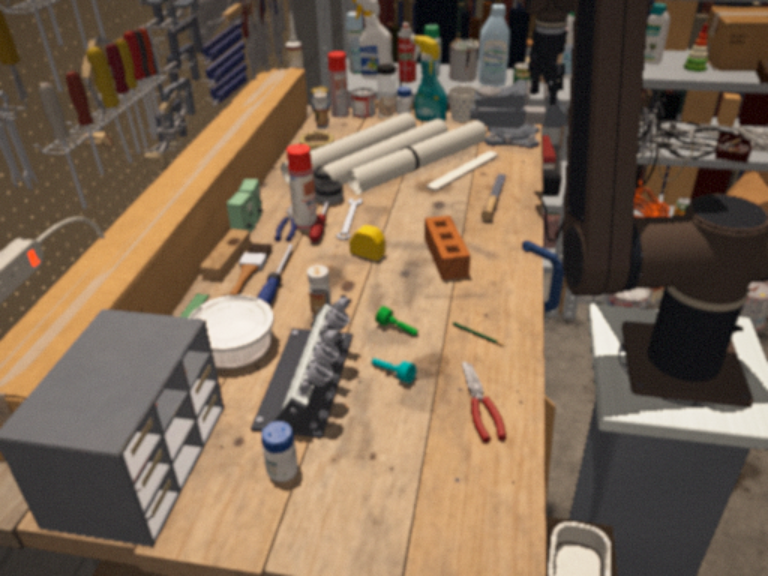

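View pics/top0.png

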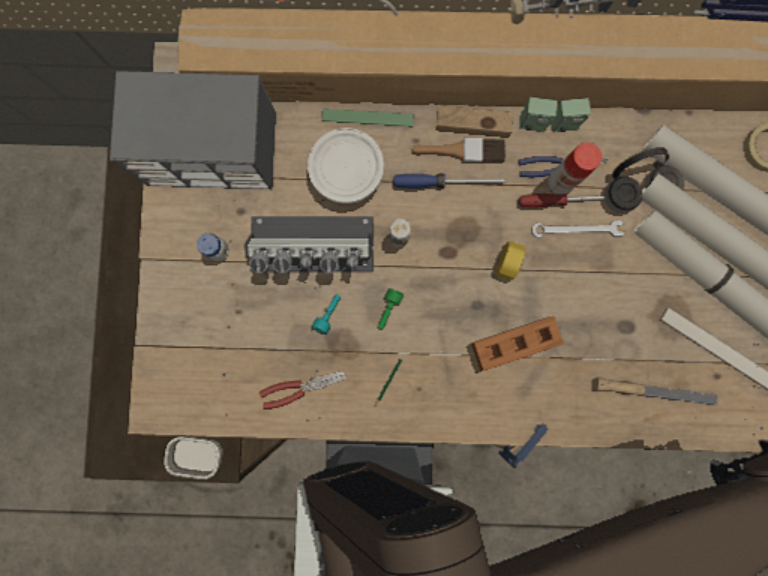

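The side and top pictures show the rack at about (310,245) in the top view with five heads. The block with three wells is at (517,343), and the look-alikes lie at (327,313) and (390,308). Next I'll measure.

```bash
cat > h.py <<'E'
import numpy as np,cv2,pickle
def pts(c,mask=None):
    z=c['z_map'];v,u=np.nonzero((z>0)&(mask if mask is not None else True))
    Z=z[v,u];P=np.stack([(u-c['cx'])/c['fx']*Z,(v-c['cy'])/c['fy']*Z,Z],1)
    return (P-c['t'])@c['R'],u,v
def proj(c,X):
    q=np.atleast_2d(X)@c['R'].T+c['t'];return np.stack([q[:,0]/q[:,2]*c['fx']+c['cx'],q[:,1]/q[:,2]*c['fy']+c['cy']],1)
E
python3 - <<'E'
from plant import *
from plant import vision,cut_out
from h import *
d={}
for n in('top','side'):
    d[n]=vision.read_camera(n)
    f=d[n]['frame'][:,:,::-1]
    a=f[130:200,150:270] if n=='top' else f[185:300,160:250]
    b=f[200:260,300:390] if n=='top' else f[130:200,270:330]
    cv2.imwrite(f'pics/{n}_rack.png',cv2.resize(a,None,fx=6 if n=='top' else 5,fy=6 if n=='top' else 5,interpolation=cv2.INTER_CUBIC))
    cv2.imwrite(f'pics/{n}_block.png',cv2.resize(b,None,fx=6,fy=6,interpolation=cv2.INTER_CUBIC))
    for q in('rack','block','forstner_a','countersink_a','jar','bottle','tape_measure','pliers'):
        for r in cut_out(n,q):
            m=np.array(r['pixels']);d[n,q,len([k for k in d if k[:2]==(n,q)])]=m
            P,_,_=pts(d[n],m)
            if len(P):print(n,q,round(r['conf'],2),np.round(r['box']),'med',np.round(np.median(P,0),3),'lo',np.round(np.percentile(P,3,axis=0),3),'hi',np.round(np.percentile(P,97,axis=0),3))
pickle.dump(d,open('d.pkl','wb'))
E
```

```text
top rack 0.91 [205. 163.  84.  37.] med [0.654 0.142 0.01 ] lo [0.596 0.026 0.003] hi [0.706 0.272 0.084]
top rack 0.16 [266. 153.  16.  19.] med [ 0.662 -0.037  0.103] lo [ 0.65  -0.056  0.001] hi [ 0.686 -0.02   0.109]
top block 0.92 [347. 229.  61.  34.] med [ 0.45  -0.286  0.053] lo [ 0.407 -0.363  0.001] hi [ 0.496 -0.203  0.059]
top forstner_a 0.74 [173. 173.  14.  18.] med [0.593 0.241 0.111] lo [ 0.576  0.225 -0.   ] hi [0.622 0.265 0.122]
top forstner_a 0.72 [219. 173.  10.  16.] med [0.597 0.103 0.112] lo [0.58  0.087 0.068] hi [0.629 0.119 0.123]
top forstner_a 0.6 [258. 208.  18.  24.] med [ 0.528 -0.018  0.021] lo [ 0.481 -0.04  -0.002] hi [ 0.553 -0.     0.038]
top forstner_a 0.47 [188. 174.   9.  18.] med [0.594 0.193 0.114] lo [0.578 0.181 0.082] hi [0.617 0.204 0.124]
top countersink_a 0.62 [204. 172.   6.  14.] med [0.602 0.149 0.109] lo [0.587 0.14  0.072] hi [0.629 0.157 0.117]
top jar 0.55 [265. 154.  15.  19.] med [ 0.662 -0.034  0.103] lo [ 0.65  -0.052  0.015] hi [ 0.686 -0.017  0.109]
top bottle 0.85 [140. 165.  19.  17.] med [0.626 0.341 0.08 ] lo [0.607 0.3
[... 1999 characters left out ...]
58]
side bottle 0.43 [245. 162.  26.  24.] med [ 0.617 -0.256  0.039] lo [ 0.586 -0.292  0.003] hi [ 0.668 -0.242  0.067]
side bottle 0.3 [223. 213.  11.  12.] med [0.594 0.111 0.112] lo [0.58  0.09  0.092] hi [0.613 0.121 0.123]
side tape_measure 0.8 [247. 162.  26.  25.] med [ 0.617 -0.256  0.037] lo [ 0.585 -0.355 -0.   ] hi [ 0.659 -0.242  0.067]
side tape_measure 0.38 [299. 165.  28.  38.] med [ 0.445 -0.249  0.05 ] lo [ 0.397 -0.356  0.005] hi [ 0.498 -0.195  0.059]
side tape_measure 0.35 [188. 302.  22.  43.] med [0.622 0.366 0.061] lo [0.606 0.337 0.005] hi [0.646 0.375 0.087]
side pliers 0.67 [325. 269.  32.  54.] med [0.343 0.178 0.013] lo [0.302 0.085 0.001] hi [0.373 0.241 0.017]
```

View pics/top_rack.png

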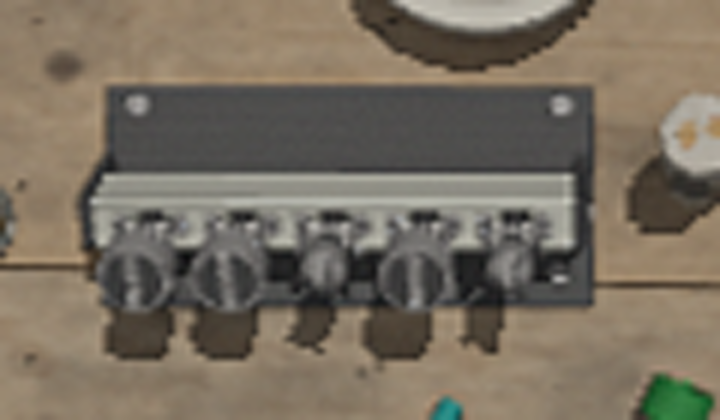

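View pics/side_rack.png

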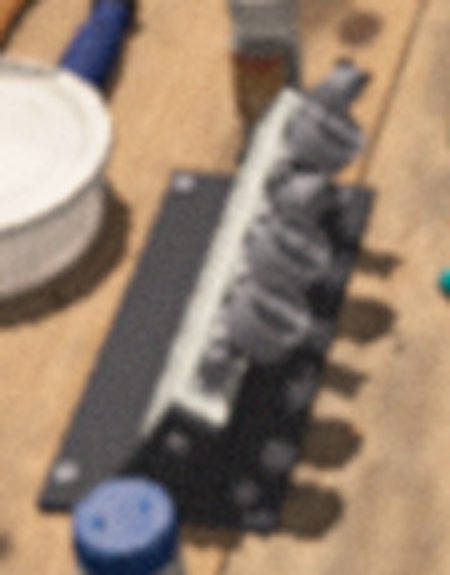

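View pics/top_block.png

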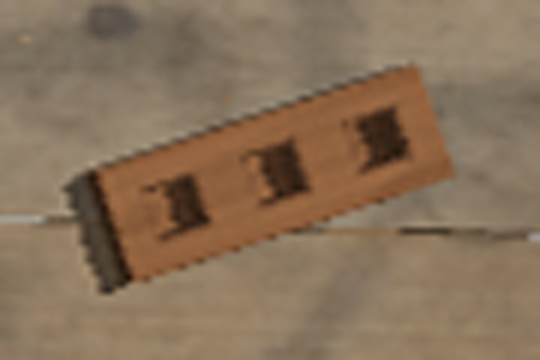

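```bash
cat > fit.py <<'E'
from h import *
from scipy.optimize import least_squares
import itertools
d=pickle.load(open('d.pkl','rb'))
ax=np.array([-.531,0,.847]);ax/=np.linalg.norm(ax)
W=[92,46,-46];N=[0,-92]
def cyl(p,r,z0,z1):
    a=np.hypot(p[:,0],p[:,1])-r;b=np.maximum(z0-p[:,2],p[:,2]-z1)
    return np.minimum(np.maximum(a,b),0)+np.hypot(np.maximum(a,0),np.maximum(b,0))
c,s=ax[2],-ax[0]
def loc(P,x):
    q=P-[x[0],x[1],0];cy,sy=np.cos(x[2]),np.sin(x[2])
    return np.stack([q[:,0]*cy+q[:,1]*sy,-q[:,0]*sy+q[:,1]*cy,q[:,2]],1)
def tool(p,y):
    q=p-[.02,y/1000,.045]
    return np.stack([q[:,0]*c+q[:,2]*s,q[:,1],-q[:,0]*s+q[:,2]*c],1)
def sdf(P,x):
    p=loc(P,x);D=[]
    for y in W:D.append(cyl(tool(p,y),.018,.062,.084))
    for y in N:D.append(cyl(tool(p,y),.011,.063,.077))
    return np.array(D)
for cams in (('top',),('side',),('top','side')):
    P=[]
    for n in cams:
        p,u,v=pts(d[n]);l=loc(p,(.641,.149,0))
        k=np.zeros(len(p),bool)
        for i,y in enumerate(W+N):
            t=tool(l,y);k|=(np.hypot(t[:,0],t[:,1])<.028)&(t[:,2]>.066 if i<3 else t[:,2]>.066)&(t[:,2]<.082+.012*(i<3))
        P.append(p[k]);
    P=np.vstack(P)
    def f(x):
        return np.abs(sdf(P,x)).min(0)*1000
    r=least_squares(f,[.641,.149,0],loss='soft_l1',f_scale=1.5,x_scale=[.01,.01,.05],diff_step=1e-4)
    e=f(r.x);print('rack',cams,np.round(r.x,4),len(P),'med mm',np.median(e),np.percentile(e,80))
    # plate extents
    p,_,_=pts(d[cams[0]]);l=loc(p,r.x);k=(l[:,2]>.005)&(l[:,2]<.012)&(abs(l[:,1])<.16)&(abs(l[:,0])<.09)
    print(' plate ext',np.percentile(l[k],[1,99],axis=0).round(3).tolist())
# block
for n in('top','side'):
    p,u,v=pts(d[n]);m=d[n,'block',0]
    k=(abs(p[:,2]-.055)<.008)&(np.hypot(p[:,0]-.45,p[:,1]+.28)<.13)&cv2.dilate(m.astype(np.uint8),np.ones((5,5)))[v,u].astype(bool)
    q=p[k];(cx,cy),(w,h),a=cv2.minAreaRect((q[:,:2]*1000).astype(np.float32))
    print('block',n,cx,cy,w,h,a,np.median(q[:,2]),len(q))
    # robust: fit rect by box sdf symmetric: mean of uniform area incl wells
    im=np.zeros((300,300),np.uint8)
    g=np.round((q[:,:2]-[.45,-.28])*500+150).astype(int);im[g[:,0],g[:,1]]=255
    im=cv2.morphologyEx(im,cv2.MORPH_CLOSE,np.ones((21,21)));im=cv2.morphologyEx(im,cv2.MORPH_OPEN,np.ones((15,15)))
    ct=max(cv2.findContours(im,0,2)[0],key=cv2.contourArea);print(cv2.minAreaRect(ct))
    M=cv2.moments(ct);print('centroid',(M['m01']/M['m00']-150)/500+.45,(M['m10']/M['m00']-150)/500-.28)
E
python3 fit.py
```

```text
rack ('top',) [ 0.6238  0.1493 -0.0873] 149 med mm 2.6261585920882293 5.397646049727798
 plate ext [[-0.076, -0.131, 0.005], [0.089, 0.136, 0.012]]
rack ('side',) [ 0.6299  0.1479 -0.0071] 151 med mm 2.227500449224942 4.026432322937143
 plate ext [[-0.044, -0.124, 0.005], [0.078, 0.132, 0.012]]
rack ('top', 'side') [ 0.6241  0.1451 -0.0763] 300 med mm 2.3249578788211958 5.210227408458916
 plate ext [[-0.075, -0.126, 0.005], [0.088, 0.14, 0.012]]
block top 450.8524475097656 -282.98748779296875 59.33704376220703 173.34112548828125 20.001623153686523 0.05421921289753301 909
((148.79531860351562, 150.1536865234375), (30.560026168823242, 86.59928894042969), 70.20112609863281)
centroid 0.4503783942462938 -0.2813797152502569
block side 448.4284973144531 -283.6180725097656 62.55573654174805 181.54705810546875 19.67438316345215 0.05527048723189686 538
((148.84307861328125, 149.05538940429688), (31.396028518676758, 89.86143493652344), 70.55996704101562)
centroid 0.44854373322029106 -0.2815715698742406
```

```bash
cat > fit2.py <<'E'
import re
src=open('fit.py').read().split('for cams in')[0]
exec(src)
for cams in (('top',),('side',),('top','side')):
    x=np.array([.62,.149,0.])
    for it in range(8):
        P=[]
        for n in cams:
            p,u,v=pts(d[n]);l=loc(p,x);k=np.zeros(len(p),bool)
            for i,y in enumerate(W+N):
                t=tool(l,y);k|=(np.hypot(t[:,0],t[:,1])<(.024 if i<3 else .017))&(t[:,2]>.066)&(t[:,2]<(.088 if i<3 else .077))
            P.append(p[k])
        P=np.vstack(P);f=lambda x:np.abs(sdf(P,x)).min(0)*1000
        r=least_squares(f,x,loss='soft_l1',f_scale=1.,x_scale=[.01,.01,.05],diff_step=1e-4);x=r.x
    e=f(x);print('rack',cams,np.round(x,4),len(P),'med mm',np.median(e),np.percentile(e,80))
# plate corners in top
c=d['top'];
for U,V in((106,87),(592,85),(592,303)):
    u=(U+.5)/6-.5+150;v=(V+.5)/6-.5+130
    r=np.array([(u-c['cx'])/c['fx'],(v-c['cy'])/c['fy'],1])@c['R'];o=-c['R'].T@c['t'];print((o+r*(.008-o[2])/r[2]).round(4))
for n in('top','side'):
    c=d[n];f=c['frame'][:,:,::-1];S=5
    o=(150,125,150,80) if n=='top' else(155,180,110,115)
    im=cv2.resize(f[o[1]:o[1]+o[3],o[0]:o[0]+o[2]],None,fx=S,fy=S,interpolation=cv2.INTER_CUBIC)
    R=np.array([[np.cos(x[2]),-np.sin(x[2]),0],[np.sin(x[2]),np.cos(x[2]),0],[0,0,1]])
    a=np.array([ -ax[0],0,0]);ex=np.array([ax[2],0,-ax[0]]);th=np.linspace(0,2*np.pi,40)
    def dr(L,col):
        X=L@R.T+[x[0],x[1],0];q=(proj(c,X)-[o[0],o[1]]+.5)*S
        cv2.polylines(im,[np.round(q).astype(np.int32)],False,col,1)
    for i,y in enumerate(W+N):
        rr,zz=((.018,(.062,.084)),(.011,(.063,.077)))[i>2]
        for z in zz: dr(np.array([.02,y/1000,.045])+ax*z+rr*(np.cos(th)[:,None]*ex+np.sin(th)[:,None]*np.array([0,1,0])),(0,255,0) if i<3 else(0,0,255))
    cv2.imwrite(f'pics/ov_{n}{S}.png',im)
E
python3 fit2.py
```

```text
rack ('top',) [0.6153 0.1504 0.0216] 439 med mm 1.6473709862635904 3.035298943332226
rack ('side',) [0.6139 0.1478 0.0245] 596 med mm 1.2735524023602256 2.260314824281691
rack ('top', 'side') [0.6146 0.1482 0.0256] 1037 med mm 1.4275547830655821 2.6305904228349664
[0.7035 0.2816 0.008 ]
[0.7124 0.0219 0.008 ]
[0.595  0.0181 0.008 ]
```

View pics/ov_top5.png

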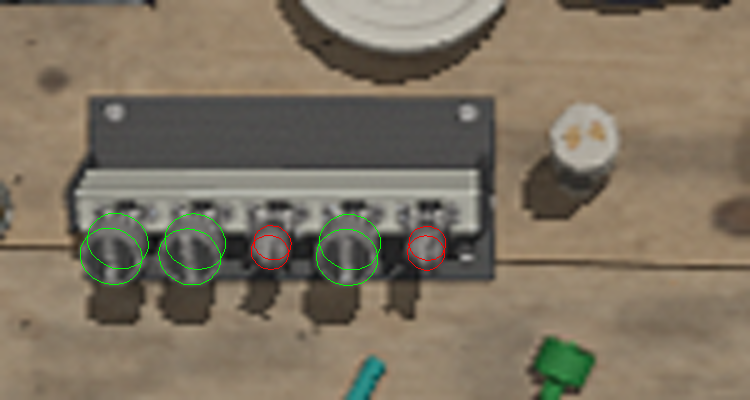

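View pics/ov_side5.png

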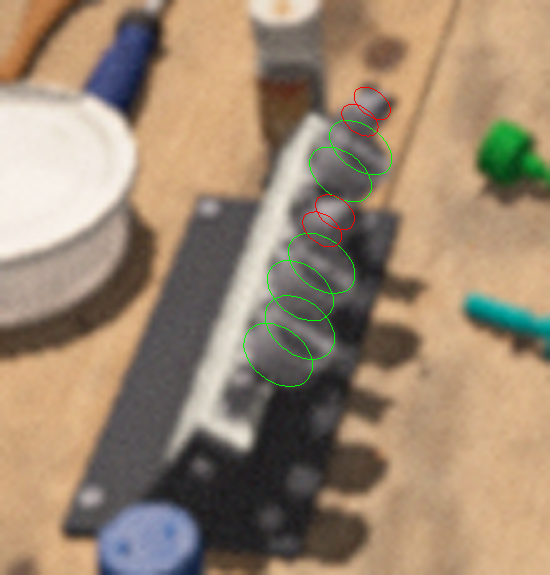

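```bash
cat > plan.py <<'E'
import numpy as np
from scipy.spatial.transform import Rotation as Ro
from plant import get_state
RX=np.array([.6148,.149,0]);YAW=.030;BX=np.array([.450,-.282,0]);BY=np.deg2rad(20)
a=np.array([-.531,0,.847]);a/=np.linalg.norm(a)
Rr=Ro.from_euler('z',YAW)
A=Rr.apply(a);EX=Rr.apply([a[2],0,-a[0]])
def mk(y,z):return Ro.from_matrix(np.stack([np.cross(y,z),y,z],1))
RT=mk(EX,-A)
yb=np.array([np.cos(BY),np.sin(BY),0]);RB=mk(yb,np.array([0,0,-1.]))
def rackp(y,z):  # TCP pos with TCP at cutter height z (m) in home place
    return RX+Rr.apply([.02,y,.045])+A*z
def wellp(y):return BX+Ro.from_euler('z',BY).apply([0,y,.010])
def go(p,R,s=None):
    s=s or get_state();dp=p-s['eef_pos'];w=(R*Ro.from_quat(s['tcp_rot']).inv()).as_rotvec()
    return np.round(np.r_[dp,w],4)
def st():
    s=get_state();print('t',round(s['time'],2),np.round(s['eef_pos'],4),'F',np.round(s['contact_force'],1),'op',round(s['opening'],3),'q',np.round(s['qpos'],2));return s
E
python3 - <<'E'
from plan import *
from h import *
s=st()
print('pre',go(rackp(-.046,.056)+A*.10,RT,s), rackp(-.046,.056), rackp(-.046,.056)+A*.10)
d=pickle.load(open('d.pkl','rb'))
p,_,_=pts(d['top']);q=Ro.from_euler('z',-BY).apply(p-BX)
k=(abs(q[:,0])<.026)&(abs(q[:,1])<.08)&(q[:,2]<.04)
for y in(-.054,0,.054):
    m=k&(abs(q[:,1]-y)<.025);print(y,m.sum(),np.median(q[m],0).round(4),q[m].min(0).round(3),q[m].max(0).round(3))
    print(wellp(y))
E
```

```text
t 1.0 [ 0.269  -0.6191  0.2313] F [ 0.5  0.2 -0.1] op 0.999 q [-1.31  0.29  1.58  0.    1.28 -0.15]
pre [ 0.2844  0.7202 -0.0542 -0.3181 -0.5013  1.1582] [0.60643881 0.10272838 0.09244695] [0.55334597 0.10113512 0.17717364]
-0.054 60 [-0.0011 -0.0636  0.0111] [-0.013 -0.069  0.001] [ 0.012 -0.052  0.039]
[ 0.46846909 -0.3327434   0.01      ]
0 67 [-0.0018 -0.0076  0.0113] [-0.013 -0.015  0.005] [0.011 0.004 0.04 ]
[ 0.45  -0.282  0.01 ]
0.054 66 [-0.0017  0.048   0.01  ] [-0.013  0.039 -0.374] [0.012 0.075 0.038]
[ 0.43153091 -0.2312566   0.01      ]
```

jog_arm:
  commands: "0.18 0.37 0.10 -0.159 -0.25 0.579;0.18 0.37 0.10 -0.159 -0.25 0.579;0.18 0.37 0.10 -0.159 -0.25 0.579;0.18 0.37 0.10 -0.159 -0.25 0.579;0.18 0.37 0.10 -0.159 -0.25 0.579;0.18 0.37 0.10 -0.159 -0.25 0.579;0.2844 0.7202 -0.0542 -0.3181 -0.5013 1.1582;0.2844 0.7202 -0.0542 -0.3181 -0.5013 1.1582;0.2844 0.7202 -0.0542 -0.3181 -0.5013 1.1582;0.2844 0.7202 -0.0542 -0.3181 -0.5013 1.1582;0.2844 0.7202 -0.0542 -0.3181 -0.5013 1.1582;0.2844 0.7202 -0.0542 -0.3181 -0.5013 1.1582;0.2844 0.7202 -0.0542 -0.3181 -0.5013 1.1582;0.2844 0.7202 -0.0542 -0.3181 -0.5013 1.1582;0.2844 0.7202 -0.0542 -0.3181 -0.5013 1.1582;0.2844 0.7202 -0.0542 -0.3181 -0.5013 1.1582"
  gripper: 65
  grip_force: 70

```text
time: 3.0
eef_pos: [0.5538, 0.0997, 0.1782]
tcp_rot: [0.67, 0.689, 0.199, 0.193]
contact_force: [-0.4, 0.3, 0.7]
opening: 0.649
```

```bash
python3 - <<'E'
from plan import *
from h import *
from plant import vision
s=st();print('resid',go(rackp(-.046,.056)+A*.10,RT,s),'to grasp',go(rackp(-.046,.056),RT,s))
ims=[]
for n,(x,y,w,h) in(('top',(150,100,150,110)),('side',(170,120,150,110))):
    c=vision.read_camera(n);ims.append(cv2.resize(c['frame'][y:y+h,x:x+w,::-1],None,fx=2.66*1.0,fy=2.66*2.0/2,interpolation=cv2.INTER_CUBIC))
cv2.imwrite('pics/pre1.png',np.hstack(ims))
E
```

```text
t 3.0 [0.5538 0.0997 0.1782] F [-0.4  0.3  0.7] op 0.649 q [-0.01 -0.17  2.23  0.04  0.52 -0.07]
resid [-0.0005  0.0015 -0.0011  0.0001  0.0018  0.0022] to grasp [ 0.0526  0.003  -0.0858  0.0001  0.0018  0.0022]
```

View pics/pre1.png

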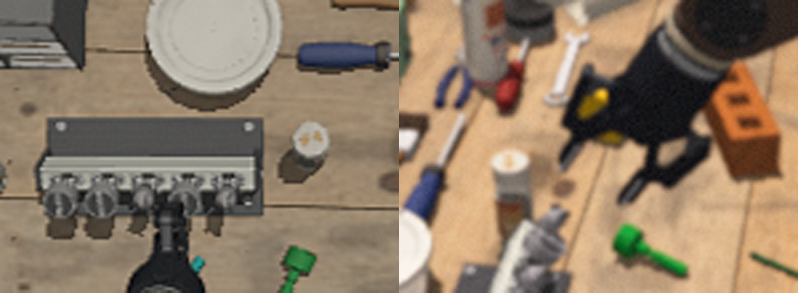

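jog_arm:
  commands: "0.018 0.002 -0.030 0 0.002 0.002;0.036 0.0025 -0.058 0 0.002 0.002;0.046 0.003 -0.074 0 0.002 0.002;0.046 0.003 -0.074 0 0.002 0.002;0.046 0.003 -0.074 0 0.002 0.002"

```text
time: 3.72
eef_pos: [0.5997, 0.1034, 0.1042]
tcp_rot: [0.669, 0.69, 0.198, 0.192]
contact_force: [-1.3, -0.3, 0.7]
opening: 0.65
```

```bash
cat > look.py <<'E'
import sys
from plan import *
from h import *
from plant import vision
def look(name,T=(150,110,110,82),S=(170,170,110,82)):
    ims=[]
    for n,(x,y,w,h) in(('top',T),('side',S)):
        if w==0: continue
        c=vision.read_camera(n);ims.append(cv2.resize(c['frame'][y:y+h,x:x+w,::-1],(400,int(400*h/w)),interpolation=cv2.INTER_CUBIC))
    cv2.imwrite(f'pics/{name}.png',np.hstack(ims))
E
python3 - <<'E'
from look import *
s=st();print('to grasp',go(rackp(-.046,.056),RT,s))
look('low1')
E
```

```text
t 3.73 [0.5997 0.1034 0.1042] F [-1.3 -0.3  0.7] op 0.65 q [-0.    0.06  2.17  0.05  0.35 -0.08]
to grasp [ 0.0067 -0.0006 -0.0118 -0.     -0.0006 -0.0008]
```

View pics/low1.png

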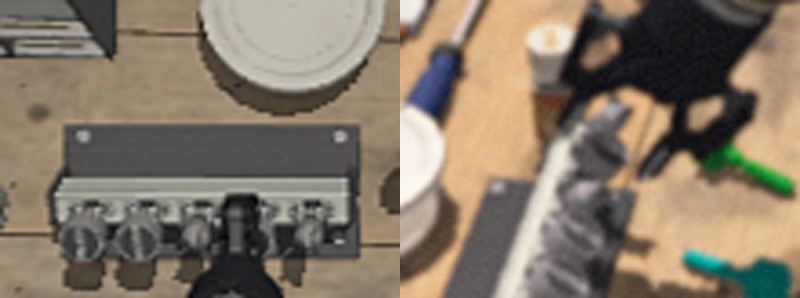

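The jaws straddle the wide head of the fourth place, with one finger in front and one behind it.

jog_arm:
  commands: "0.0065 -0.0005 -0.0115 0 0 0;0.0065 -0.0005 -0.0115 0 0 0;0.0065 -0.0005 -0.0115 0 0 0"

```text
time: 4.2
eef_pos: [0.6057, 0.1037, 0.0913]
tcp_rot: [0.669, 0.691, 0.198, 0.191]
contact_force: [0.3, -1.0, 0.8]
opening: 0.653
```

jog_arm:
  commands: "0 0 0 0 0 0;0 0 0 0 0 0;0 0 0 0 0 0;0 0 0 0 0 0;0 0 0 0 0 0;0 0 0 0 0 0"
  gripper: 0

```text
time: 4.95
eef_pos: [0.6065, 0.1037, 0.0926]
tcp_rot: [0.669, 0.69, 0.199, 0.192]
contact_force: [-2.5, -0.1, 5.6]
opening: 0.395
```

jog_arm:
  commands: "-0.0021 0 0.0034 0 0 0;-0.0042 0 0.0068 0 0 0;-0.0064 0 0.0102 0 0 0;-0.0085 0 0.0136 0 0 0;-0.0106 0 0.017 0 0 0;-0.016 -0.0005 0.0255 0 0 0;-0.0213 -0.0006 0.034 0 0 0;-0.0266 -0.0008 0.0424 0 0 0;-0.0319 -0.001 0.0508 0 0 0;-0.0372 -0.0011 0.0593 0 0 0;-0.0372 -0.0011 0.0593 0 0 0"

```text
time: 6.32
eef_pos: [0.569, 0.1026, 0.1525]
tcp_rot: [0.669, 0.69, 0.199, 0.192]
contact_force: [0.4, 0.6, -1.8]
opening: 0.388
```

```bash
python3 - <<'E'
from look import *
s=st();look('pull1')
print('tilt upright over well',go(wellp(-.054)+[0,0,.056+.12],RB,s))
E
```

```text
t 6.33 [0.569  0.1026 0.1525] F [ 0.4  0.6 -1.8] op 0.388 q [-0.01 -0.09  2.21  0.05  0.46 -0.07]
tilt upright over well [-0.1005 -0.4353  0.0335 -0.1066  0.5527  0.3086]
```

View pics/pull1.png

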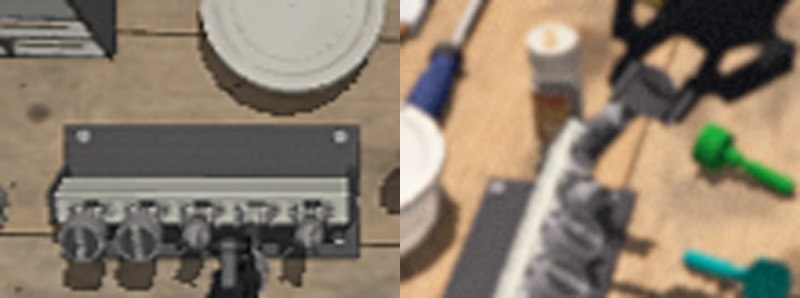

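```bash
cat >> look.py <<'E'
def held(name,T=(195,130,60,60),S=(200,170,60,60),k=7,off=.056):
    s=get_state();R=Ro.from_quat(s['tcp_rot']);th=np.linspace(0,2*np.pi,40);ims=[]
    for n,(x,y,w,h) in(('top',T),('side',S)):
        c=vision.read_camera(n);im=cv2.resize(c['frame'][y:y+h,x:x+w,::-1],None,fx=k,fy=k,interpolation=cv2.INTER_CUBIC)
        raw=im.copy()
        for z,r in((0,.007),(.062,.018),(.084,.018)):
            L=np.stack([r*np.cos(th),r*np.sin(th),np.full(40,-(z-off))],1)
            q=(proj(c,R.apply(L)+s['eef_pos'])-[x,y]+.5)*k
            cv2.polylines(im,[np.round(q).astype(np.int32)],True,(0,255,0),1)
        ims.append(np.vstack([raw,im]) if k*h*2<=600 else im)
    cv2.imwrite(f'pics/{name}.png',np.hstack(ims))
E
python3 - <<'E'
from look import *
held('h1',k=5)
E
```

```text
(no output)
```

View pics/h1.png

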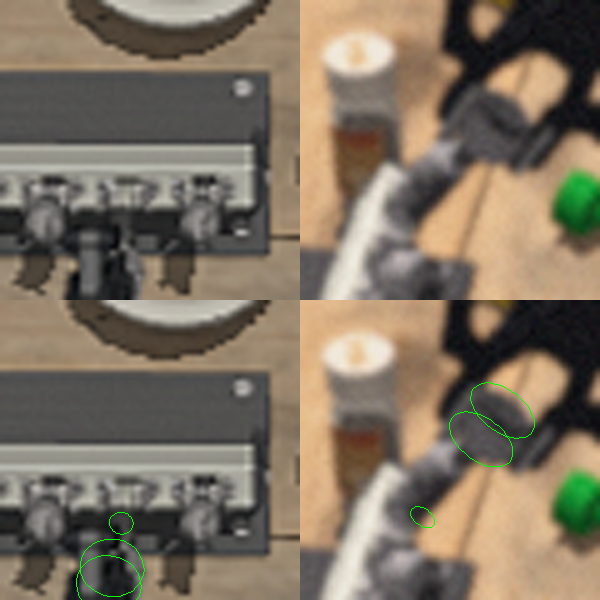

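jog_arm:
  commands: "-0.0212 -0.0006 0.0339 0 0 0;-0.04 -0.04 0.06 0 0 0;-0.06 -0.1 0.06 -0.03 0.15 0.08;-0.1005 -0.4353 0.0335 -0.1066 0.5527 0.3086;-0.1005 -0.4353 0.0335 -0.1066 0.5527 0.3086;-0.1005 -0.4353 0.0335 -0.1066 0.5527 0.3086;-0.1005 -0.4353 0.0335 -0.1066 0.5527 0.3086;-0.1005 -0.4353 0.0335 -0.1066 0.5527 0.3086;-0.1005 -0.4353 0.0335 -0.1066 0.5527 0.3086;-0.1005 -0.4353 0.0335 -0.1066 0.5527 0.3086;-0.1005 -0.4353 0.0335 -0.1066 0.5527 0.3086;-0.1005 -0.4353 0.0335 -0.1066 0.5527 0.3086;-0.1005 -0.4353 0.0335 -0.1066 0.5527 0.3086;-0.1005 -0.4353 0.0335 -0.1066 0.5527 0.3086"

```text
time: 8.28
eef_pos: [0.4684, -0.3322, 0.1846]
tcp_rot: [0.573, 0.819, -0.001, -0.001]
contact_force: [1.2, 0.8, -1.5]
opening: 0.389
```

```bash
python3 - <<'E'
from look import *
s=st();held('h2',T=(320,190,60,60),S=(270,120,60,60),k=5)
print('to above',go(wellp(-.054)+[0,0,.056+.12],RB,s))
E
```

```text
t 8.28 [ 0.4684 -0.3322  0.1846] F [ 1.2  0.8 -1.5] op 0.389 q [-0.79  0.11  1.87 -0.    1.16 -1.14]
to above [ 0.0001 -0.0005  0.0014  0.0011 -0.0022 -0.0008]
```

View pics/h2.png

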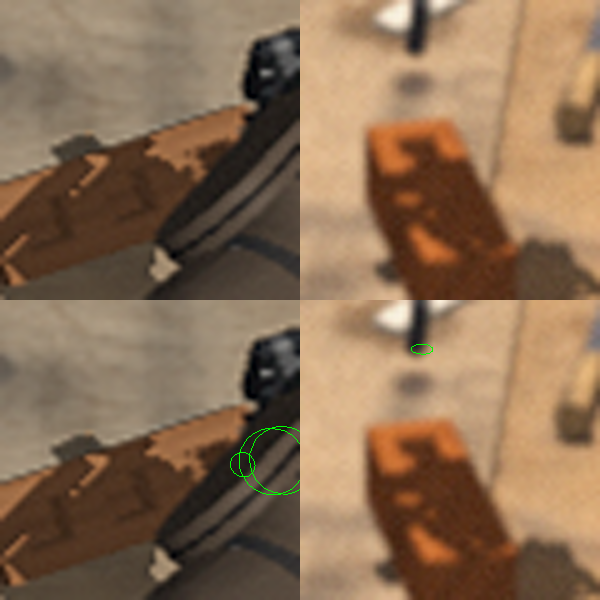

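```bash
python3 - <<'E'
from look import *
held('h3',T=(320,190,60,60),S=(270,90,60,60),k=10)
im=cv2.imread('pics/h3.png');print(im.shape)
cv2.imwrite('pics/h3b.png',im[:600,600:])
E
```

```text
(600, 1200, 3)
```

View pics/h3b.png

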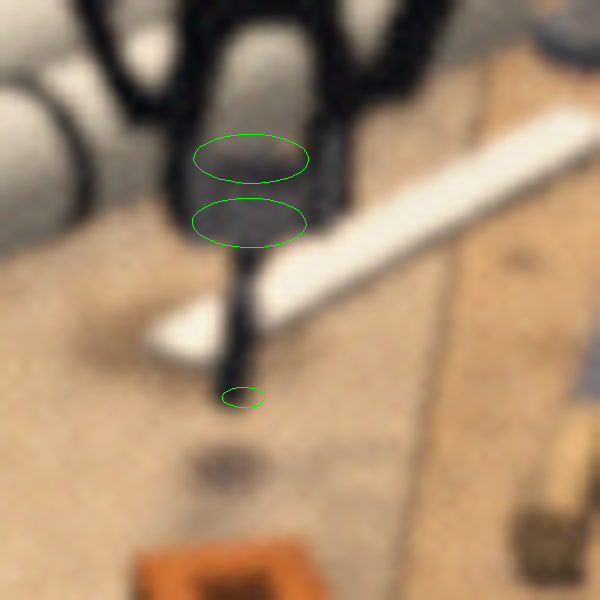

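```bash
python3 - <<'E'
from look import *
d=pickle.load(open('d.pkl','rb'));c=d['side']
im=cv2.imread('pics/h3b.png')
Rb=Ro.from_euler('z',BY)
f=lambda X:(proj(c,X)-[270,90]+.5)*10
sq=np.array([[-1,-1],[1,-1],[1,1],[-1,1]])*.013
L=np.c_[sq+[0,-.054],np.full(4,.055)];q=f(Rb.apply(L)+BX)
cv2.polylines(im,[q.round().astype(np.int32)],True,(255,0,0),1)
L=np.c_[np.array([[-.03,-.086],[.03,-.086],[.03,.086],[-.03,.086]]),np.full(4,.055)];q=f(Rb.apply(L)+BX)
cv2.polylines(im,[q.round().astype(np.int32)],True,(255,0,0),1)
# tilt candidate: shank axis shifted
s=get_state();p=s['eef_pos']
for dx in(0,.002,.004):
  for dy in(0,):print(dx,f(p+[dx,dy,-.056]))
print(f(p+[0,.004,-.056]),f(p+[0,0,-.052]))
cv2.imwrite('pics/h3c.png',im)
E
```

```text
0 [[243.2438151  397.05286956]]
0.002 [[237.11050996 396.63893393]]
0.004 [[230.97987556 396.22517854]]
[[241.85680811 402.75594664]] [[243.6238101  386.02713348]]
```

View pics/h3c.png

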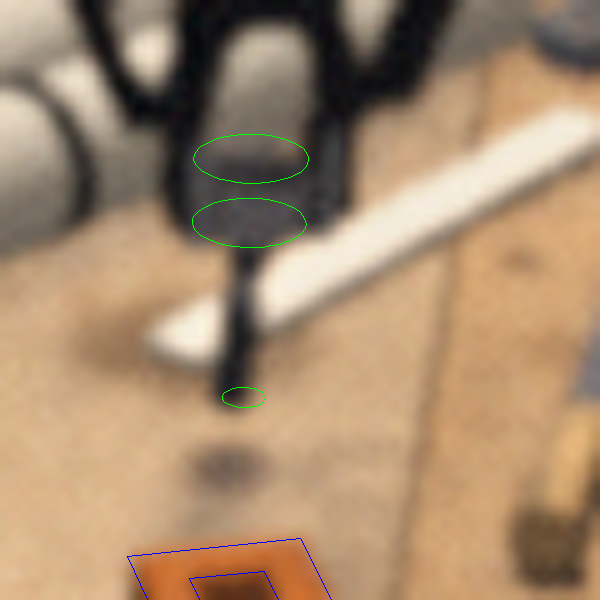

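The shank end hangs about 4 mm toward +x at (228,400), against a predicted (243,397). That is a slight tilt in the jaw plane, so I'll counter-rotate by 0.06 rad and lower.

jog_arm:
  commands: "0 -0.0005 0 -0.02 0.056 0;0 -0.0005 -0.02 -0.02 0.056 0;0 -0.0005 -0.04 -0.02 0.056 0;0 -0.0005 -0.055 -0.02 0.056 0;0 -0.0005 -0.055 -0.02 0.056 0"

```text
time: 9.1
eef_pos: [0.4668, -0.3323, 0.1266]
tcp_rot: [0.573, 0.819, -0.025, -0.02]
contact_force: [-0.3, 0.4, -1.0]
opening: 0.387
```

```bash
python3 - <<'E'
from look import *
st()
held('h4',T=(320,190,60,60),S=(270,90,60,60),k=10)
im=cv2.imread('pics/h4.png');d=pickle.load(open('d.pkl','rb'));c=d['side']
im=im[:600,600:].copy();Rb=Ro.from_euler('z',BY)
f=lambda X:(proj(c,X)-[270,90]+.5)*10
sq=np.array([[-1,-1],[1,-1],[1,1],[-1,1]])*.013
q=f(Rb.apply(np.c_[sq+[0,-.054],np.full(4,.055)])+BX)
cv2.polylines(im,[q.round().astype(np.int32)],True,(255,0,0),1)
cv2.imwrite('pics/h4b.png',im)
E
```

```text
t 9.1 [ 0.4668 -0.3323  0.1266] F [-0.3  0.4 -1. ] op 0.387 q [-0.77  0.2   1.89 -0.06  1.09 -1.09]
```

View pics/h4b.png

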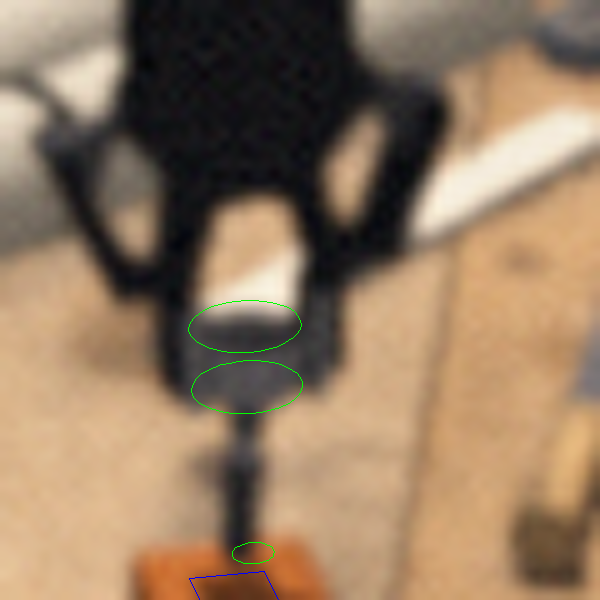

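jog_arm:
  commands: "0 0 -0.015 0 0 0;0 0 -0.03 0 0 0;0 0 -0.042 0 0 0;0 0 -0.05 0 0 0;0 0 -0.054 0 0 0;0 0 -0.056 0 0 0;0 0 -0.056 0 0 0"

```text
time: 10.07
eef_pos: [0.4683, -0.3334, 0.0736]
tcp_rot: [0.573, 0.819, -0.025, -0.018]
contact_force: [-0.0, 0.6, -1.4]
opening: 0.388
```

```bash
python3 - <<'E'
from look import *
st()
look('p1',T=(320,190,60,60),S=(270,110,60,60))
E
```

```text
t 10.07 [ 0.4683 -0.3334  0.0736] F [-0.   0.6 -1.4] op 0.388 q [-0.77  0.27  1.91 -0.07  0.99 -1.08]
```

View pics/p1.png

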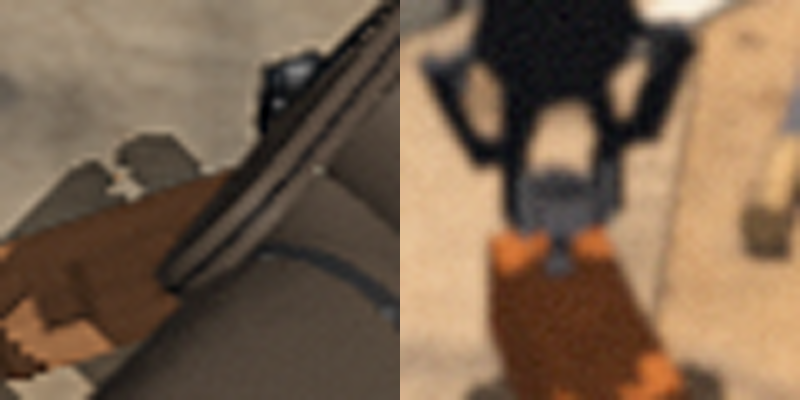

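jog_arm:
  commands: "0 0 -0.002 0 0 0;0 0 -0.003 0 0 0;0 0 -0.004 0 0 0;0 0 -0.004 0 0 0"

```text
time: 10.68
eef_pos: [0.4682, -0.3335, 0.0697]
tcp_rot: [0.573, 0.819, -0.025, -0.018]
contact_force: [-0.4, -0.3, 0.4]
opening: 0.389
```

jog_arm:
  commands: "0 0 -0.001 0 0 0;0 0 -0.002 0 0 0;0 0 -0.002 0 0 0;0 0 -0.002 0 0 0"

```text
time: 11.18
eef_pos: [0.4687, -0.3343, 0.0696]
tcp_rot: [0.573, 0.819, -0.026, -0.017]
contact_force: [-2.1, 0.8, 7.3]
opening: 0.388
```

jog_arm:
  commands: "0 0 0.001 0 0 0;0 0 0.001 0 0 0;0 0 0.001 0 0 0;0 0 0.001 0 0 0"
  gripper: 65

```text
time: 11.68
eef_pos: [0.468, -0.3331, 0.0681]
tcp_rot: [0.573, 0.819, -0.025, -0.018]
contact_force: [1.0, -0.2, 0.5]
opening: 0.649
```

jog_arm:
  commands: "0 0 0.02 0 0 0;0 0 0.06 0 0 0;0 0 0.12 0 0 0;0 0 0.13 0 0 0;0 0 0.13 0 0 0"

```text
time: 12.3
eef_pos: [0.4687, -0.3337, 0.2005]
tcp_rot: [0.573, 0.819, -0.026, -0.016]
contact_force: [0.0, -0.0, 0.1]
opening: 0.65
```

```bash
python3 - <<'E'
from look import *
s=st()
look('p2',T=(320,190,60,60),S=(270,130,60,60))
print('pre',go(rackp(.046,.056)+A*.06,RT,s))
E
```

```text
t 12.3 [ 0.4687 -0.3337  0.2005] F [ 0.  -0.   0.1] op 0.65 q [-0.77  0.11  1.84 -0.06  1.22 -1.1 ]
pre [ 0.1031  0.5275 -0.0572  0.12   -0.6114 -0.3078]
```

View pics/p2.png

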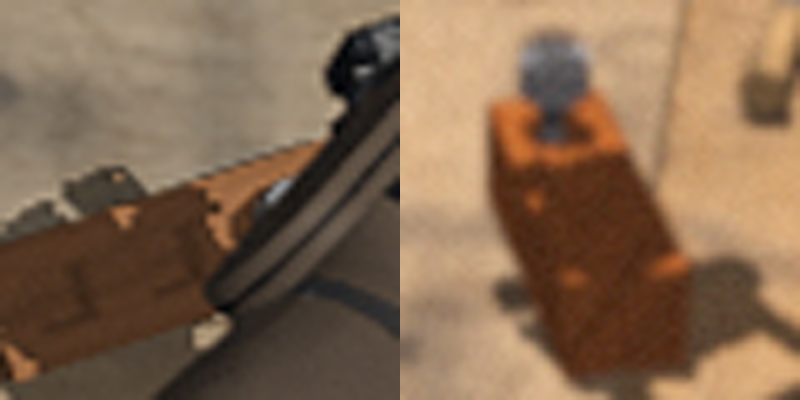

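Cutter 1 stands upright in its well, with its head at (555,75) in the side crop. Next is the place at +46.

jog_arm:
  commands: "0.05 0.27 0.03 0.04 -0.25 -0.12;0.05 0.27 0.03 0.04 -0.25 -0.12;0.05 0.27 0.03 0.04 -0.25 -0.12;0.05 0.27 0.03 0.06 -0.3 -0.15;0.082 0.527 -0.0235 0.12 -0.6114 -0.3078;0.082 0.527 -0.0235 0.12 -0.6114 -0.3078;0.082 0.527 -0.0235 0.12 -0.6114 -0.3078;0.082 0.527 -0.0235 0.12 -0.6114 -0.3078;0.082 0.527 -0.0235 0.12 -0.6114 -0.3078;0.082 0.527 -0.0235 0.12 -0.6114 -0.3078;0.082 0.527 -0.0235 0.12 -0.6114 -0.3078;0.082 0.527 -0.0235 0.12 -0.6114 -0.3078;0.082 0.527 -0.0235 0.12 -0.6114 -0.3078"

```text
time: 14.02
eef_pos: [0.5503, 0.1925, 0.1751]
tcp_rot: [0.67, 0.69, 0.199, 0.191]
contact_force: [-0.4, 0.5, 0.2]
opening: 0.648
```

```bash
python3 - <<'E'
from plan import *
s=st();print(go(rackp(.046,.056)+A*.10,RT,s),go(rackp(.046,.056)+A*.014,RT,s))
E
```

```text
t 14.03 [0.5503 0.1925 0.1751] F [-0.4  0.5  0.2] op 0.648 q [ 0.2  -0.1   2.17 -0.18  0.52  0.3 ]
[ 0.0002  0.0006  0.002  -0.0026 -0.0013  0.0001] [ 0.0459  0.0019 -0.0708 -0.0026 -0.0013  0.0001]
```

jog_arm:
  commands: "0.018 0.001 -0.028 -0.0026 -0.0013 0;0.036 0.002 -0.056 -0.0026 -0.0013 0;0.0459 0.002 -0.0708 -0.0026 -0.0013 0;0.0459 0.002 -0.0708 -0.0026 -0.0013 0;0.0459 0.002 -0.0708 -0.0026 -0.0013 0"

```text
time: 14.65
eef_pos: [0.5963, 0.1954, 0.105]
tcp_rot: [0.669, 0.69, 0.199, 0.193]
contact_force: [-0.4, -0.5, 0.9]
opening: 0.649
```

```bash
python3 - <<'E'
from look import *
s=st();look('low2');print(go(rackp(.046,.056),RT,s))
E
```

```text
t 14.65 [0.5963 0.1954 0.105 ] F [-0.4 -0.5  0.9] op 0.649 q [ 0.19  0.11  2.11 -0.23  0.37  0.35]
[ 0.0073 -0.0007 -0.0126 -0.0002  0.0008 -0.0011]
```

View pics/low2.png

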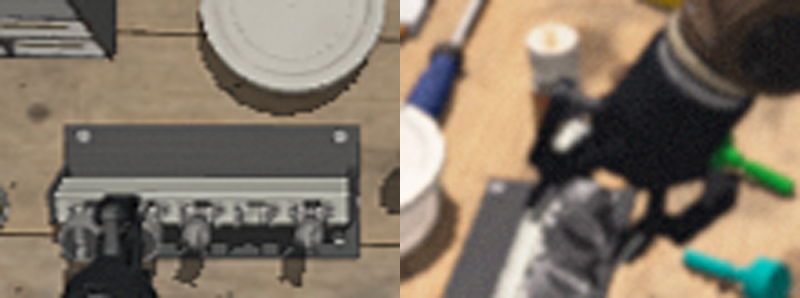

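jog_arm:
  commands: "0.0073 -0.0007 -0.0126 0 0 0;0.0073 -0.0007 -0.0126 0 0 0;0.0073 -0.0007 -0.0126 0 0 0"

```text
time: 15.12
eef_pos: [0.6032, 0.195, 0.0912]
tcp_rot: [0.669, 0.69, 0.198, 0.192]
contact_force: [0.4, 0.6, 0.6]
opening: 0.65
```

jog_arm:
  commands: "0 0 0 0 0 0;0 0 0 0 0 0;0 0 0 0 0 0;0 0 0 0 0 0;0 0 0 0 0 0"
  gripper: 0

```text
time: 15.75
eef_pos: [0.604, 0.1952, 0.0925]
tcp_rot: [0.668, 0.69, 0.199, 0.193]
contact_force: [-3.0, 0.2, 5.7]
opening: 0.393
```

jog_arm:
  commands: "-0.0021 0 0.0034 0 0 0;-0.0042 0 0.0068 0 0 0;-0.0064 0 0.0102 0 0 0;-0.0085 0 0.0136 0 0 0;-0.0106 0 0.017 0 0 0;-0.016 -0.0005 0.0255 0 0 0;-0.0213 -0.0006 0.034 0 0 0;-0.0266 -0.0008 0.0424 0 0 0;-0.0319 -0.001 0.0508 0 0 0;-0.0372 -0.0011 0.0593 0 0 0;-0.0478 -0.0015 0.0762 0 0 0;-0.0478 -0.0015 0.0762 0 0 0"

```text
time: 17.25
eef_pos: [0.5561, 0.1939, 0.1702]
tcp_rot: [0.668, 0.69, 0.2, 0.193]
contact_force: [-0.0, -0.3, -1.0]
opening: 0.391
```

```bash
python3 - <<'E'
from look import *
s=st();held('h5',T=(165,130,60,60),S=(195,180,60,60),k=5)
print('over well',go(wellp(0)+[0,0,.056+.12],RB,s))
E
```

```text
t 17.25 [0.5561 0.1939 0.1702] F [-0.  -0.3 -1. ] op 0.391 q [ 0.2  -0.08  2.17 -0.19  0.5   0.31]
over well [-0.1061 -0.4759  0.0158 -0.1079  0.5557  0.3085]
```

View pics/h5.png

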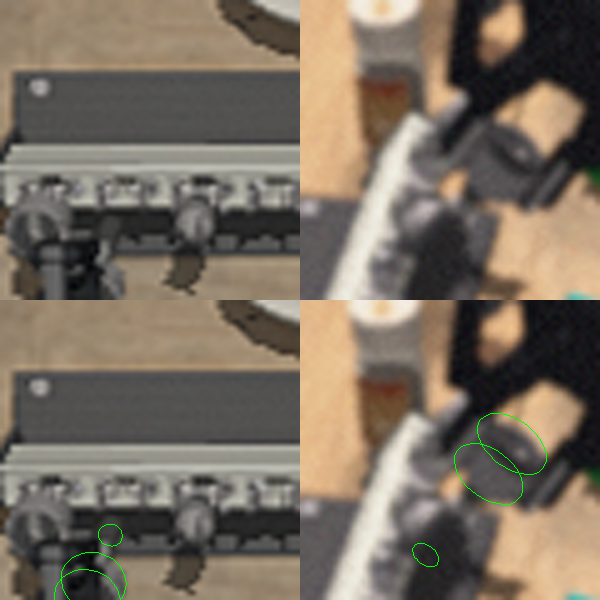

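jog_arm:
  commands: "-0.0159 -0.0005 0.0254 0 0 0;-0.04 -0.04 0.05 0 0 0;-0.06 -0.1 0.06 -0.03 0.15 0.08;-0.1061 -0.4759 0.0358 -0.1079 0.5557 0.3085;-0.1061 -0.4759 0.0358 -0.1079 0.5557 0.3085;-0.1061 -0.4759 0.0358 -0.1079 0.5557 0.3085;-0.1061 -0.4759 0.0358 -0.1079 0.5557 0.3085;-0.1061 -0.4759 0.0358 -0.1079 0.5557 0.3085;-0.1061 -0.4759 0.0358 -0.1079 0.5557 0.3085;-0.1061 -0.4759 0.0358 -0.1079 0.5557 0.3085;-0.1061 -0.4759 0.0358 -0.1079 0.5557 0.3085;-0.1061 -0.4759 0.0158 -0.1279 0.6117 0.3085;-0.1061 -0.4759 0.0158 -0.1279 0.6117 0.3085;-0.1061 -0.4759 0.0158 -0.1279 0.6117 0.3085"

```text
time: 19.1
eef_pos: [0.45, -0.2812, 0.1839]
tcp_rot: [0.571, 0.82, -0.028, -0.014]
contact_force: [1.2, 0.4, -2.0]
opening: 0.388
```

```bash
cat >> look.py <<'E'
def wellview(name,yw,S=(270,90,60,60)):
    held('tmp',T=(320,190,60,60),S=S,k=10)
    im=cv2.imread('pics/tmp.png');d=pickle.load(open('d.pkl','rb'));c=d['side']
    im=im[:600,600:].copy();Rb=Ro.from_euler('z',BY)
    f=lambda X:(proj(c,X)-[S[0],S[1]]+.5)*10
    sq=np.array([[-1,-1],[1,-1],[1,1],[-1,1]])*.013
    for z in(.055,.10):
        q=f(Rb.apply(np.c_[sq+[0,yw],np.full(4,z)])+BX)
        cv2.polylines(im,[q.round().astype(np.int32)],True,(255,0,0),1)
    cv2.imwrite(f'pics/{name}.png',im)
E
python3 - <<'E'
from look import *
s=st();print(go(wellp(0)+[0,0,.056+.12],RB,s))
wellview('h6',0)
E
```

```text
t 19.1 [ 0.45   -0.2812  0.1839] F [ 1.2  0.4 -2. ] op 0.388 q [-0.72  0.03  1.96 -0.06  1.18 -1.05]
[ 0.     -0.0008  0.0021  0.0294 -0.055  -0.006 ]
```

View pics/h6.png

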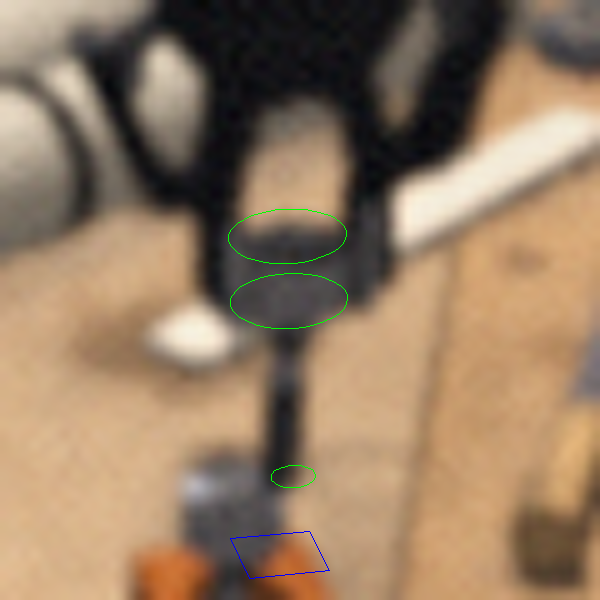

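Shank 2 hangs nearly upright, with its end at about (280,480), over the middle well. I'll lower it now.

jog_arm:
  commands: "-0.001 -0.001 -0.03 0 0 0;-0.001 -0.001 -0.06 0 0 0;-0.001 -0.001 -0.075 0 0 0;-0.001 -0.001 -0.09 0 0 0;-0.001 -0.001 -0.1 0 0 0;-0.001 -0.001 -0.108 0 0 0;-0.001 -0.001 -0.111 0 0 0;-0.001 -0.001 -0.112 0 0 0;-0.001 -0.001 -0.112 0 0 0"

```text
time: 20.32
eef_pos: [0.4487, -0.2836, 0.0719]
tcp_rot: [0.572, 0.82, -0.028, -0.014]
contact_force: [-0.0, 0.5, -1.8]
opening: 0.388
```

jog_arm:
  commands: "0 0 -0.001 0 0 0;0 0 -0.002 0 0 0;0 0 -0.003 0 0 0;0 0 -0.003 0 0 0"

```text
time: 20.82
eef_pos: [0.4489, -0.2839, 0.0695]
tcp_rot: [0.572, 0.82, -0.028, -0.014]
contact_force: [-2.1, -0.1, 4.9]
opening: 0.392
```

Contact with the floor at 4.9 N, so I'll release.

jog_arm:
  commands: "0 0 0 0 0 0;0 0 0 0 0 0;0 0 0 0 0 0;0 0 0 0 0 0"
  gripper: 65

```text
time: 21.32
eef_pos: [0.4484, -0.2833, 0.0683]
tcp_rot: [0.572, 0.82, -0.028, -0.014]
contact_force: [-0.7, -0.1, -0.3]
opening: 0.653
```

jog_arm:
  commands: "0 0 0.02 0 0 0;0 0 0.06 0 0 0;0 0 0.12 0 0 0;0 0 0.13 0 0 0;0 0 0.13 0 0 0"

```text
time: 21.95
eef_pos: [0.4488, -0.2836, 0.1992]
tcp_rot: [0.572, 0.82, -0.028, -0.013]
contact_force: [-0.1, 1.1, -1.4]
opening: 0.649
```

```bash
python3 - <<'E'
from look import *
s=st()
look('p3',T=(320,190,60,60),S=(270,130,60,60))
print('pre',go(rackp(.092,.056)+A*.10,RT,s))
E
```

```text
t 21.95 [ 0.4488 -0.2836  0.1992] F [-0.1  1.1 -1.4] op 0.649 q [-0.73  0.01  1.94 -0.06  1.2  -1.06]
pre [ 0.1005  0.5227 -0.0221  0.1288 -0.6109 -0.3097]
```

View pics/p3.png

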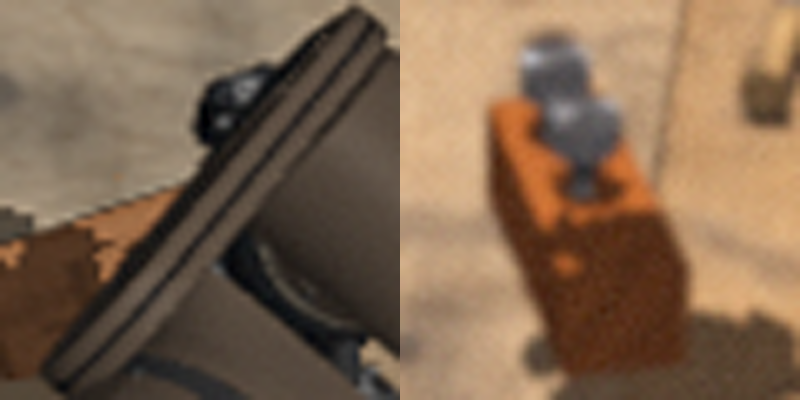

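Two cutters stand in the wells, at (555,75) and (580,130). Now the third.

jog_arm:
  commands: "0.05 0.27 0.03 0.06 -0.3 -0.15;0.05 0.27 0.03 0.06 -0.3 -0.15;0.05 0.27 0.03 0.06 -0.3 -0.15;0.05 0.27 0.03 0.06 -0.3 -0.15;0.1005 0.5227 -0.0221 0.1288 -0.6109 -0.3097;0.1005 0.5227 -0.0221 0.1288 -0.6109 -0.3097;0.1005 0.5227 -0.0221 0.1288 -0.6109 -0.3097;0.1005 0.5227 -0.0221 0.1288 -0.6109 -0.3097;0.1005 0.5227 -0.0221 0.1288 -0.6109 -0.3097;0.1005 0.5227 -0.0221 0.1288 -0.6109 -0.3097;0.1005 0.5227 -0.0221 0.1288 -0.6109 -0.3097;0.1005 0.5227 -0.0221 0.1288 -0.6109 -0.3097;0.1005 0.5227 -0.0221 0.1288 -0.6109 -0.3097"

```text
time: 23.68
eef_pos: [0.5491, 0.2382, 0.1766]
tcp_rot: [0.67, 0.689, 0.198, 0.192]
contact_force: [-0.3, -0.6, -0.6]
opening: 0.648
```

```bash
python3 - <<'E'
from plan import *
s=st();print(go(rackp(.092,.056)+A*.10,RT,s),go(rackp(.092,.056)+A*.014,RT,s))
E
```

```text
t 23.68 [0.5491 0.2382 0.1766] F [-0.3 -0.6 -0.6] op 0.648 q [ 0.3  -0.05  2.13 -0.28  0.54  0.47]
[ 0.0001  0.0009  0.0006 -0.0014 -0.0007  0.0007] [ 0.0458  0.0022 -0.0723 -0.0014 -0.0007  0.0007]
```

jog_arm:
  commands: "0.018 0.001 -0.028 -0.0014 0 0;0.036 0.002 -0.056 -0.0014 0 0;0.0458 0.002 -0.0723 -0.0014 0 0;0.0458 0.002 -0.0723 -0.0014 0 0;0.0458 0.002 -0.0723 -0.0014 0 0"

```text
time: 24.3
eef_pos: [0.595, 0.2411, 0.1051]
tcp_rot: [0.669, 0.69, 0.199, 0.192]
contact_force: [-0.4, -0.1, -0.4]
opening: 0.646
```

```bash
python3 - <<'E'
from look import *
s=st();look('low3');print(go(rackp(.092,.056),RT,s))
E
```

```text
t 24.3 [0.595  0.2411 0.1051] F [-0.4 -0.1 -0.4] op 0.646 q [ 0.28  0.15  2.07 -0.34  0.4   0.53]
[ 0.0073 -0.0004 -0.0127 -0.0002  0.0002 -0.0005]
```

View pics/low3.png

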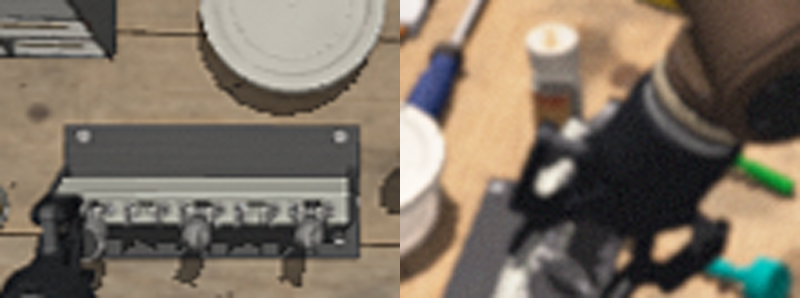

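jog_arm:
  commands: "0.0073 -0.0004 -0.0127 0 0 0;0.0073 -0.0004 -0.0127 0 0 0;0.0073 -0.0004 -0.0127 0 0 0"

```text
time: 24.78
eef_pos: [0.6019, 0.2409, 0.0911]
tcp_rot: [0.669, 0.69, 0.198, 0.192]
contact_force: [-0.4, 0.7, -0.2]
opening: 0.65
```

jog_arm:
  commands: "0 0 0 0 0 0;0 0 0 0 0 0;0 0 0 0 0 0;0 0 0 0 0 0;0 0 0 0 0 0"
  gripper: 0

```text
time: 25.4
eef_pos: [0.6027, 0.2412, 0.0924]
tcp_rot: [0.669, 0.69, 0.199, 0.192]
contact_force: [-2.0, 1.0, 5.8]
opening: 0.39
```

jog_arm:
  commands: "-0.0021 0 0.0034 0 0 0;-0.0042 0 0.0068 0 0 0;-0.0064 0 0.0102 0 0 0;-0.0085 0 0.0136 0 0 0;-0.0106 0 0.017 0 0 0;-0.016 -0.0005 0.0255 0 0 0;-0.0213 -0.0006 0.034 0 0 0;-0.0266 -0.0008 0.0424 0 0 0;-0.0319 -0.001 0.0508 0 0 0;-0.0372 -0.0011 0.0593 0 0 0;-0.0478 -0.0015 0.0762 0 0 0;-0.0478 -0.0015 0.0762 0 0 0"

```text
time: 26.9
eef_pos: [0.5548, 0.2399, 0.1701]
tcp_rot: [0.669, 0.69, 0.2, 0.193]
contact_force: [-0.6, -0.0, -1.5]
opening: 0.388
```

```bash
python3 - <<'E'
from look import *
s=st();held('h7',T=(150,130,60,60),S=(195,190,60,60),k=5)
print('over well',go(wellp(.054)+[0,0,.056+.12],RB,s))
E
```

```text
t 26.9 [0.5548 0.2399 0.1701] F [-0.6 -0.  -1.5] op 0.388 q [ 0.3  -0.03  2.12 -0.28  0.52  0.48]
over well [-0.1232 -0.4711  0.0159 -0.1079  0.5548  0.3093]
```

View pics/h7.png

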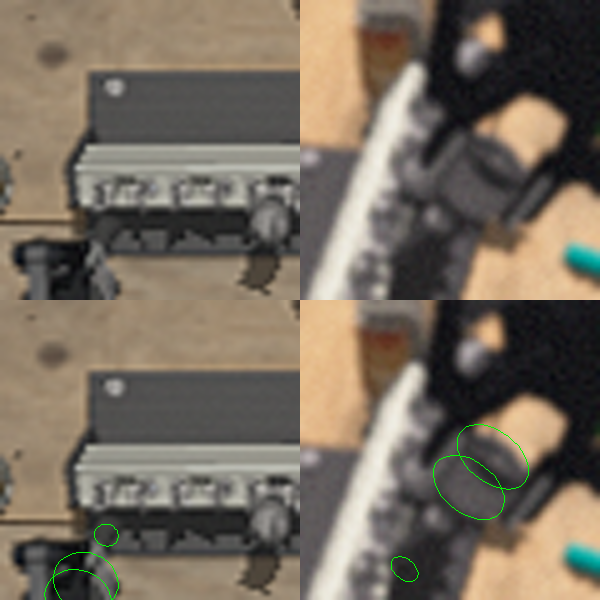

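jog_arm:
  commands: "-0.0159 -0.0005 0.0254 0 0 0;-0.04 -0.04 0.05 0 0 0;-0.06 -0.1 0.06 -0.03 0.15 0.08;-0.1232 -0.4711 0.0358 -0.1079 0.5548 0.3093;-0.1232 -0.4711 0.0358 -0.1079 0.5548 0.3093;-0.1232 -0.4711 0.0358 -0.1079 0.5548 0.3093;-0.1232 -0.4711 0.0358 -0.1079 0.5548 0.3093;-0.1232 -0.4711 0.0358 -0.1079 0.5548 0.3093;-0.1232 -0.4711 0.0358 -0.1079 0.5548 0.3093;-0.1232 -0.4711 0.0358 -0.1079 0.5548 0.3093;-0.1232 -0.4711 0.0358 -0.1079 0.5548 0.3093;-0.1232 -0.4711 0.0158 -0.1279 0.6108 0.3093;-0.1232 -0.4711 0.0158 -0.1279 0.6108 0.3093;-0.1232 -0.4711 0.0158 -0.1279 0.6108 0.3093"

```text
time: 28.75
eef_pos: [0.4316, -0.2306, 0.1838]
tcp_rot: [0.571, 0.821, -0.028, -0.014]
contact_force: [-0.2, 0.0, -1.6]
opening: 0.39
```

```bash
python3 - <<'E'
from look import *
s=st();print(go(wellp(.054)+[0,0,.056+.12],RB,s))
wellview('h8',.054,S=(275,105,60,60))
E
```

```text
t 28.75 [ 0.4316 -0.2306  0.1838] F [-0.2  0.  -1.6] op 0.39 q [-0.67 -0.06  2.05 -0.06  1.18 -1.  ]
[-0.     -0.0007  0.0022  0.0297 -0.0546 -0.0063]
```

View pics/h8.png

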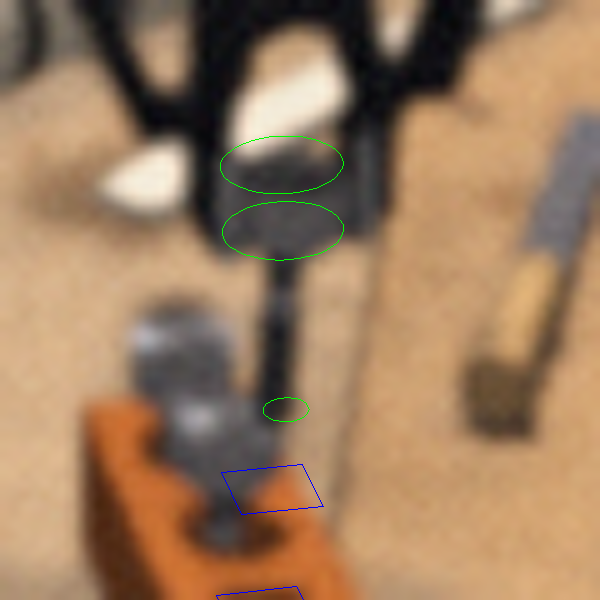

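jog_arm:
  commands: "-0.002 -0.001 -0.03 0 0 0;-0.002 -0.001 -0.06 0 0 0;-0.002 -0.001 -0.075 0 0 0;-0.002 -0.001 -0.09 0 0 0;-0.002 -0.001 -0.1 0 0 0;-0.002 -0.001 -0.108 0 0 0;-0.002 -0.001 -0.111 0 0 0;-0.002 -0.001 -0.112 0 0 0;-0.002 -0.001 -0.112 0 0 0"

```text
time: 29.98
eef_pos: [0.4293, -0.2329, 0.0718]
tcp_rot: [0.572, 0.82, -0.028, -0.014]
contact_force: [0.3, 0.6, -0.8]
opening: 0.389
```

jog_arm:
  commands: "0 0 -0.001 0 0 0;0 0 -0.002 0 0 0;0 0 -0.003 0 0 0;0 0 -0.003 0 0 0"

```text
time: 30.48
eef_pos: [0.4295, -0.2333, 0.0695]
tcp_rot: [0.571, 0.82, -0.029, -0.014]
contact_force: [-1.5, -0.0, 5.2]
opening: 0.392
```

On the floor of the well, so I'll release and retreat.

jog_arm:
  commands: "0 0 0 0 0 0;0 0 0 0 0 0;0 0 0 0 0 0;0 0 0 0 0 0"
  gripper: 65

```text
time: 30.98
eef_pos: [0.429, -0.2326, 0.0682]
tcp_rot: [0.572, 0.82, -0.028, -0.014]
contact_force: [0.4, 0.4, -1.3]
opening: 0.654
```

jog_arm:
  commands: "0 0 0.02 0 0 0;0 0 0.06 0 0 0;0 0 0.12 0 0 0;0 0 0.17 0 0 0;0.01 -0.06 0.19 0 0 0;0 -0.12 0.19 0 0 0;-0.04 -0.18 0.19 0 0 0;-0.08 -0.24 0.19 0 0 0;-0.12 -0.3 0.19 0 0 0;-0.12 -0.3 0.19 0 0 0;-0.12 -0.3 0.19 0 0 0"

```text
time: 32.35
eef_pos: [0.3075, -0.5341, 0.2578]
tcp_rot: [0.573, 0.819, -0.028, -0.014]
contact_force: [0.2, -0.5, -0.2]
opening: 0.649
```

```bash
python3 - <<'E'
from look import *
st()
look('fin1',T=(300,180,90,80),S=(270,130,72,64))
look('fin2',T=(130,110,160,170),S=(170,150,170,180))
# moved? compare distractors
from plant import cut_out
for q in('jar','bottle','tape_measure','pliers','forstner_a','countersink_a'):
    for r in cut_out('side',q):
        if r['conf']>.5:print(q,round(r['conf'],2),np.round(r['box']))
E
```

```text
t 32.35 [ 0.3075 -0.5341  0.2578] F [ 0.2 -0.5 -0.2] op 0.649 q [-1.19  0.14  1.7  -0.07  1.3  -1.52]Traceback (most recent call last):
  File "<stdin>", line 4, in <module>
  File "look.py", line 10, in look
    cv2.imwrite(f'pics/{name}.png',np.hstack(ims))
                                   ~~~~~~~~~^^^^^
    return _nx.concatenate(arrs, 1, dtype=dtype, casting=casting)
           ~~~~~~~~~~~~~~~^^^^^^^^^^^^^^^^^^^^^^^^^^^^^^^^^^^^^^^
ValueError: all the input array dimensions except for the concatenation axis must match exactly, but along dimension 0, the array at index 0 has size 425 and the array at index 1 has size 423
```

View pics/fin1.png

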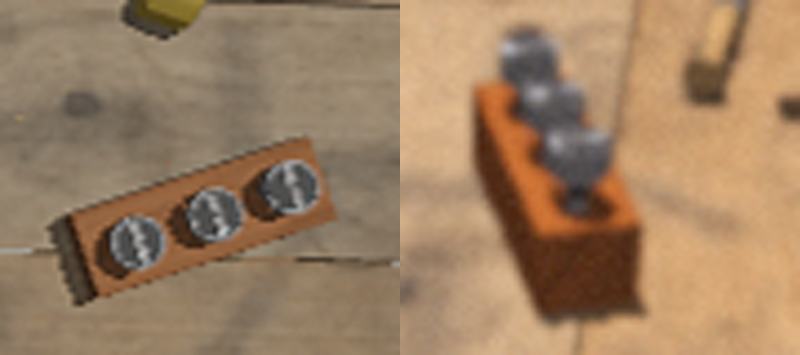

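All three stand upright in their own wells: (137,242), (213,213) and (290,187) in the top crop. One last look at everything else.

```bash
python3 - <<'E'
from look import *
look('fin2',T=(130,110,160,160),S=(170,150,160,160))
from plant import cut_out
d=pickle.load(open('d.pkl','rb'))
for n in('top','side'):
    c=vision.read_camera(n)
    for q in('jar','bottle','tape_measure','pliers'):
        m=d[n,q,0];print(n,q,'mean abs colour change in old mask',np.abs(c['frame'][m].astype(int)-d[n]['frame'][m]).mean().round(2))
E
```

```text
top jar mean abs colour change in old mask 1.0
top bottle mean abs colour change in old mask 1.13
top tape_measure mean abs colour change in old mask 1.19
top pliers mean abs colour change in old mask 1.14
side jar mean abs colour change in old mask 2.7
side bottle mean abs colour change in old mask 2.81
side tape_measure mean abs colour change in old mask 3.35
side pliers mean abs colour change in old mask 2.72
```

View pics/fin2.png

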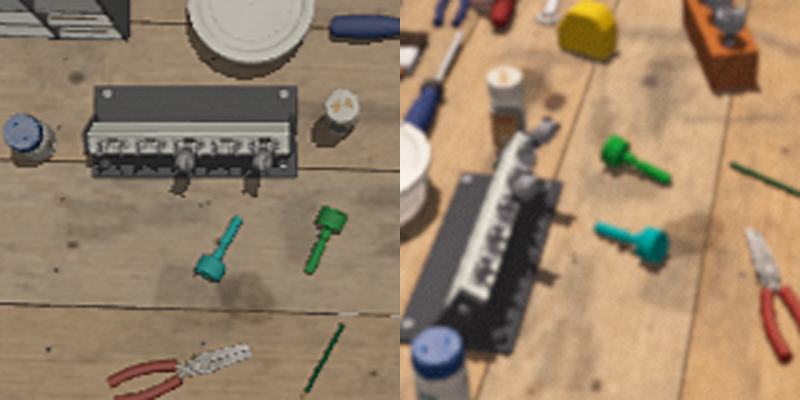

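Both countersinks are still clipped, at (185,160) and (263,155) in the top crop. The jar, bottle, tape measure, pliers and look-alikes have not moved.

```bash
python3 -c "
from plant import ctrl
print(ctrl.sign_off())"
```

```text
the job is handed in; nothing more can be done
None
```

All three wide-headed cutters now stand upright, each in its own well of the carrying block. I pulled each one straight out along its lean, set it down until the wrist read about 5 to 7 N of floor contact, and only then released it. The job was handed in at about 33 s, with the arm well clear of everything.

- **Last pictures:** both cameras show the three cutters upright. Both countersinks are still clipped, and the green and turquoise look-alikes are where they were.
- **Jar, bottle, tape measure and pliers:** pixel comparison with the first pictures showed no sign of movement.
- **Tilt in the grip:** the first cutter hung about 4 mm (a few degrees) off the prediction. I turned the tool by 0.06 rad to correct it and did the same for the other two.
- **Grip opening:** when gripping, it read about 33 mm where the 36 mm head would suggest more. I never explained the difference, but nothing slipped noticeably.
- **Failed check:** one picture script crashed on a size mismatch. I reran it in a corrected form, without its separate detection check, before handing in.

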